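Lock the analyser cell into the polariscope and set it to 40 degrees

ROBOT

A 7-joint arm with a two-finger parallel gripper is mounted at the origin on a cart in front of the work surface, level with it; the furniture and walls round the work are solid. World frame = base frame: x ahead of the robot, y to its left, z up, the work surface at z = 0. Lengths are in m, angles in degrees, forces in N, time in s.
With the tool pointing down it reaches from about 0.425 to 0.875 m from the base axis. Payload 4.7 kg.
Tool frame: the origin (TCP) lies between the finger pads; the fingertips stand env.tip_reach ahead of it and the grasp point (between the pads) lies 2 mm behind it (env.tip_reach is the distance from the TCP to the fingertips, in m); z points along the fingers, y is the line along which they close (so a half turn about z gives the same grasp; the last joint's range is limited). The gripper opens to 87 mm and grips with 3 to 60 N. Pads are 19 mm wide; open, the fingers measure 117 mm over their backs; the gripper's body (75 mm by 190 mm) begins 51 mm behind the grasp point.
Start: joints at [-66.629, 18.392, -4.016, 83.108, 1.295, 78.541, -3.26], TCP at [0.249, 0.6, 0.24] pointing down, gripper open.
Joint ranges: [-163.93, 163.93], [-17.29, 119.83], [-79.2, 71.16], [3.27, 140.29], [-89.18, 269.18], [5.43, 117.66], [-154.24, 154.24]. Speed limits (degrees/s): [147.25, 147.25, 180, 180, 180, 180, 180].

INTERFACE

Orientations are given as [roll, pitch, yaw] about the fixed x, y, z axes, in that order (R = Rz(yaw) Ry(pitch) Rx(roll)).
In Python, from cell import env gives the robot as it stands.
- The arm moves only by the shell command python3 steer.py FILE [FORCE], which reads ROWS from the file FILE. ROWS is one flat JSON list of numbers that holds 1 to 8 rows one after another, with no inner brackets; each row has 5 numbers: dx, dy, dz in shares of 1 m (1.0 is 1 m), then a turn about the tool's z in fractions of the full range, 1 being 90 degrees, then the finger opening in m; each row is the pose to reach, as a shift and turn from the pose commanded when the command began, along the tool's axes at that moment; what a row does not reach only later rows make up. A row lasts 1/12 s, in which the tool goes at most 0.0417 m and 7.16 degrees, less where a joint would pass 70% of its speed; a pose out of reach is approached as far as the arm can. The fingers move at their own pace and stop on an object; FORCE is the grip in N (left out, the last holds). Time passes only in rows, so rows that do not move let the fingers close. It prints the time, the measured TCP pose, the force, the opening and the grip force at its end. Shift and turn numbers lie between -1 and 1, and a call with a number outside is refused. Input that does not fit is refused with a message, and nothing moves.
- env.get_obs(): the state, without advancing time (a new reading comes with each control period).
- env.read_camera(name): name is "scene" or "top"; returns a dict with "color" (384x512x3 uint8, blue, green, red), "fx", "fy", "cx", "cy" (pixels), "world_from_camera" (4x4, takes a point from camera to world coordinates). Camera axes: x right, y down, z forward; pixel columns grow to the right and rows downward; lengths in m; the calibration is good to about 2 mm. A picture is of the moment at which its call begins. There is no depth.
- env.sign_off(): hands the job in; it is judged then, once.
The state is a dict: "time_s": time; "qpos": joint angles; "joint_velocities": joint speeds; "effort": joint torques, N m; "tool_pos": TCP position; "tool_rot": TCP orientation; "force": force on the tool from outside, world axes, zero at the start; "wrist_torque": the same for the moment, N m; "grip_width": finger opening in m; "grasp_force": force on a finger pad.
Only numpy, scipy, OpenCV 4.12 (cv2) and the standard library are available. Lean on these libraries where they do the work, as an engineer would, in place of code of your own. Each camera call takes 0.05 s, during which the arm holds its last target. There are 200 camera calls.

TASK

Put the loose analyser cell into the rotary mount on top of the polariscope, press it in gently against its spring, twist it a quarter turn clockwise and let it spring up so that it is locked in. Then turn the mount until its scale reads 40 degrees at the index line, and leave it there with the cell still locked. Do not shift or tip the beaker, the sample cup, the slide box or the white bottle.

Things in the scene. Friction and masses are not known exactly. Their poses are not given: they have to be found in the camera images.
- cell: the loose analyser cell, upright, 45 mm tall, 0.1 kg: bright metal barrel 35 mm across from 0 to 20 mm height, bright flange 48 mm across at 20 to 23, dark knurled round head 36 mm across from 23 to 45 (grip it here). Two lugs stick out of the barrel along its own +x and -x. Origin: centre of its underside, z up.
- cell_lug (a point): centre of the lug on the cell's +x side, 19 mm from its axis, 6.5 mm above its underside. Both lugs are 8 mm wide, 5 mm high (4 to 9 mm above the underside) and reach 22 mm from the axis. A white mark on the flange stands above each.
- ring_top (a point): centre of the top face of the rotary mount's ring, on its upright axis; turns with the ring. The ring is dark, knurled, 59 mm across, 24 mm tall above the dial plate, which is 88 mm across. It turns stiffly (0.35 N m) and stays where left. In its top: a bore 38 mm across with two open slots 13 mm wide for the lugs, along this point's +x and -x, each with a white mark on the rim.
- bore_seat (a point): point on the ring's axis, 13 mm below its top, where the locked cell's underside lies; axes as ring_top. The spring plate meets the entering cell 9 mm below the top with 4 N, plus 0.7 N per mm. From 17 mm (10 N) the lugs are below the lip and the cell twists clockwise (from above) 90 degrees to a stop. At 20 mm the flange meets the ring: pressing on only drags the ring round.
- lock_recess (a point): middle of one of the two recesses under the ring's lip, along ring_top's -y and +y, 20 mm from the axis and 4 mm below the ring's top. At the end of the twist the lugs stand below the recesses; when the push is let off, the spring lifts the cell 4 mm or more and the lugs rise into them: locked, cell x along ring_top's y.
- ring (a joint): angle of the ring in rad, equal to the scale's reading (0.698 is 40 degrees); grows when the ring turns counter-clockwise seen from above; no end stops.
- dial_zero (a point): zero mark of the scale on the dial plate, 40 mm from the axis along ring_top's -x: a long line with a diamond at its inner end. Marks count up clockwise from it (from above): short every 5 degrees, longer every 10, longest every 90, with one dot beside 90, two beside 180, three beside 270. No numerals. The reading is the mark that stands at the index line.
- index_line (a point): the index: a dark line on a small bright plate fixed to the deck at the dial's edge, at the instrument's front. The point is 46 mm from the ring's axis; its x axis points to the ring's axis, z up.
- polariscope: the instrument, fixed to the bench: white housing 150 mm deep (x), 132 mm wide (y), deck 90 mm high with the rotary mount at its middle (ring top 120 mm above the bench), an open gap with a dish below the deck. Origin: centre of its underside; front towards its own -x.
- beaker: small empty clear beaker, 52 mm across, 66 mm tall, loose; origin at the centre of its underside
- sample_cup: white sample cup with a red lid, 56 mm across, 58 mm tall, loose; origin at the centre of its underside
- slide_box: flat box of microscope slides, 37x84x32 mm, loose; origin at the centre of its underside
- wash_bottle: white plastic bottle with a blue cap, 68 mm across, 176 mm tall, loose; origin at the centre of its underside

How it is judged (in metres and radians):
On the way, in this order (a step that is already met when the one before it is completed fails the run):
1. the cell is locked in the mount: lugs a quarter turn from the slots and sprung up in their recesses (z of cell in the frame of ring_top between -0.0148 and -0.011 m and horizontal distance between cell and ring_top below 0.004 m and angle between the x axis of cell and the y axis of ring_top, either way round below 0.2 rad), for 0.2 s.
2. the scale reads 40 degrees, within 3 ((value of joint ring between 0.6457 and 0.7505 rad or value of joint ring between 6.9289 and 7.0337 rad or value of joint ring between -5.6375 and -5.5327 rad)), for 0.2 s.
At the end, for the whole second after the job is handed in: the cell sits locked in the mount (underside 11 to 14.8 mm below the ring's top, within 4 mm of its axis, lugs a quarter turn from the slots within 11 degrees), at rest, and the scale reads 40 degrees within 3 degrees (all of step 1 and (value of joint ring between 0.6457 and 0.7505 rad or value of joint ring between 6.9289 and 7.0337 rad or value of joint ring between -5.6375 and -5.5327 rad) and linear speed of cell below 0.02 m/s); the robot touches nothing.
It fails at once if the cell is rammed into the mount (over 60 N) (contact force between cell and polariscope above 60 N).
It fails at once if the beaker is shifted by more than 25 mm or tipped (distance of beaker from where it was at the start of the episode above 0.025 m or angle between beaker's own z axis and vertical above 0.35 rad).
It fails at once if the sample cup is shifted by more than 25 mm or tipped (distance of sample_cup from where it was at the start of the episode above 0.025 m or angle between sample_cup's own z axis and vertical above 0.35 rad).
It fails at once if the slide box is shifted by more than 25 mm or tipped (distance of slide_box from where it was at the start of the episode above 0.025 m or angle between slide_box's own z axis and vertical above 0.35 rad).
It fails at once if the white bottle is shifted by more than 25 mm or tipped (distance of wash_bottle from where it was at the start of the episode above 0.025 m or angle between wash_bottle's own z axis and vertical above 0.35 rad).
It also fails if it takes over 72 s, if anything falls off the work surface, if the arm or the gripper's body presses on something with over 40 N, if the wrist force passes 120 N, or if a joint passes its speed limit or range.

## Working session

There is one attempt and no reset: what is moved stays moved. The work goes in short steps, Python scripts to look and compute and a shell command to move; the robot and the scene stay as the last step left them, time stands still between calls to the robot, and variables do not carry over. Pictures are saved under pics/ and viewed, at most 10 in all, crops included, and the job is handed in when it is done.

```bash
ls; mkdir -p pics; python3 - <<'E'
from cell import env
import cv2
for n in("scene","top"):
    c=env.read_camera(n); cv2.imwrite(f"pics/{n}0.png",c["color"]); print(n,c["fx"],c["fy"],c["cx"],c["cy"],c["world_from_camera"].round(4).tolist() if hasattr(c["world_from_camera"],'round') else c["world_from_camera"])
o=env.get_obs(); print(o, env.tip_reach)
E
```

```text
cell.py
pics
steer.py
scene 478.47194429199834 478.47194429199834 255.55774037113343 189.41382429696694 [[0.9037, -0.1638, 0.3955, -0.0104], [-0.4275, -0.3935, 0.8139, -0.8964], [0.0223, -0.9046, -0.4256, 0.6454], [0.0, 0.0, 0.0, 1.0]]
top 390.5131109425369 390.5131109425369 256.04347535925524 191.21142144267998 [[0.0278, -0.9897, 0.1408, 0.3558], [-0.9994, -0.0304, -0.0161, 0.1357], [0.0202, -0.1402, -0.9899, 1.1076], [0.0, 0.0, 0.0, 1.0]]
{'time_s': 0.1, 'qpos': array([-66.62913015,  18.43423794,  -4.01708435,  83.16916835,
         1.29504322,  78.53920691,  -3.25913595]), 'joint_velocities': array([ 0.06760693, -0.13848424,  0.03209383, -0.22915668, -0.05757699,
       -0.08285799, -0.04994265]), 'effort': array([ 7.20686307e-05, -4.92572165e+01, -4.05485937e-01, -3.13400066e+01,
       -6.40702969e-02,  3.95632675e-02,  6.05472451e-05]), 'tool_pos': array([0.24925414, 0.59980518, 0.23856656]), 'tool_rot': array([-1.79902627e+02,  4.99133668e-03,  1.57441103e+02]), 'force': array([ 0.38836758, -1.31912828,  0.36309325]), 'wrist_torque': array([0.04258151, 0.01700676, 0.05437012]), 'grasp_force': 0.0, 'grip_width': 0.08715802622458146} 0.017
```

View pics/scene0.png

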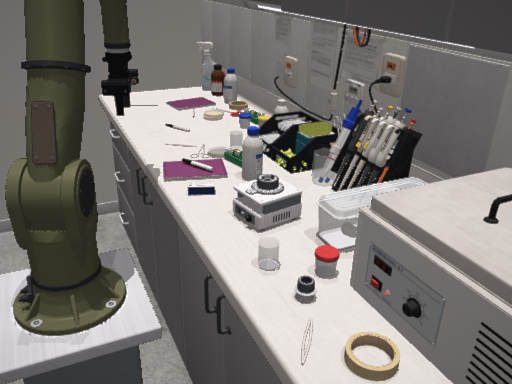

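View pics/top0.png

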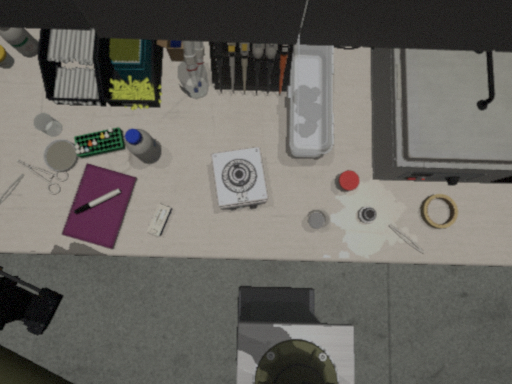

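The scene shows the cell at about (306,288) and the polariscope at (267,200). In the top view they are at (368,214) and (240,177), with the beaker at (317,219) and the cup at (348,181). I'll enlarge both.

```bash
cat > h.py <<'E'
from cell import env
import cv2,numpy as np
def ray(c,u,v,z):
    M=np.array(c["world_from_camera"]);d=M[:3,:3]@np.array([(u-c["cx"])/c["fx"],(v-c["cy"])/c["fy"],1]);o=M[:3,3]
    return o+d*(z-o[2])/d[2]
def proj(c,p):
    M=np.linalg.inv(np.array(c["world_from_camera"]));q=M[:3,:3]@np.array(p)+M[:3,3]
    return np.array([c["fx"]*q[0]/q[2]+c["cx"],c["fy"]*q[1]/q[2]+c["cy"]])
def crop(c,u,v,r,s):
    return cv2.resize(c["color"][v-r:v+r,u-r:u+r],(s,s),interpolation=cv2.INTER_CUBIC)
E
python3 - <<'E'
from h import *
t=env.read_camera("top");s=env.read_camera("scene")
cv2.imwrite("pics/z1.png",np.hstack([crop(t,368,214,20,400),crop(s,306,288,20,400)]))
cv2.imwrite("pics/z2.png",np.hstack([crop(t,240,177,34,400),crop(s,267,195,36,400)]))
for n,u,v,z in(("cell",368,214,.045),("ring",240,176,.12),("beaker",317,219,.066),("cup",348,181,.058),("bottle",133,136,.176),("box",159,219,.032)):print(n,ray(t,u,v,z).round(3))
E
```

```text
cell [ 0.453 -0.19   0.045]
ring [0.534 0.162 0.12 ]
beaker [ 0.434 -0.046  0.066]
cup [ 0.541 -0.132  0.058]
bottle [0.615 0.425 0.176]
box [0.424 0.382 0.032]
```

View pics/z1.png

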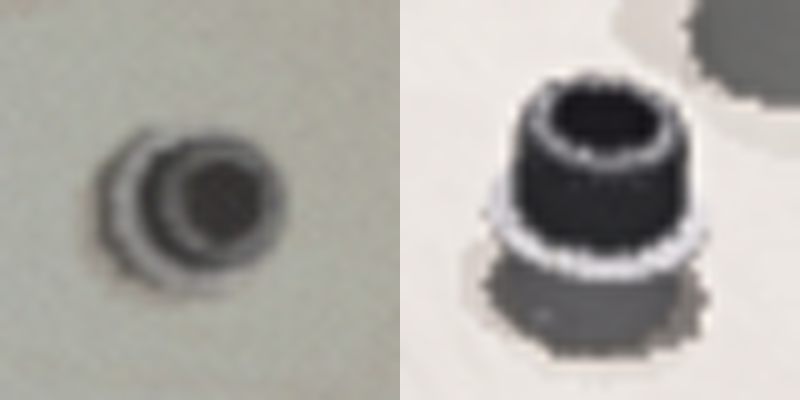

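View pics/z2.png

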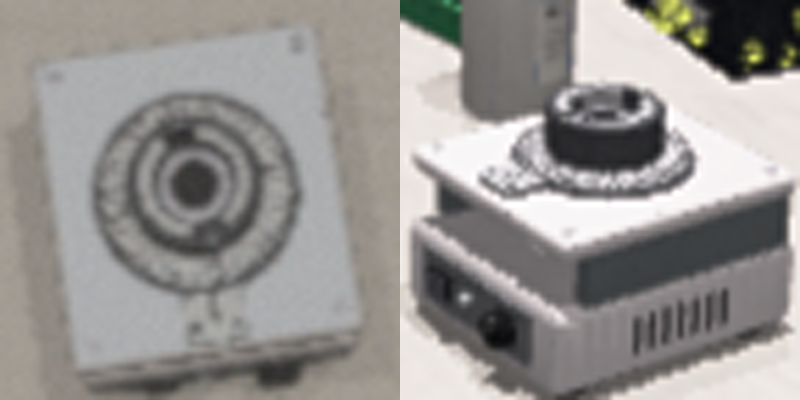

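The cell head is at top (369.7,213.9) and scene (306,279). The ring top is at top (238.8,173.7) and scene (267.4,177). The index plate lies below the dial in the top view. Next I'll compute the poses and make metric views of the dial plane.

```bash
cat >> h.py <<'E'
def avg(n,k=8):
    L=[env.read_camera(n) for _ in range(k)];c=L[0];c["color"]=np.mean([l["color"] for l in L],0).astype(np.float32);return c
def rect(c,x,y,z,h,s):
    # metric picture of plane z: right = -y, up = +x
    W=np.float32([[x+h,y+h,z],[x+h,y-h,z],[x-h,y-h,z],[x-h,y+h,z]])
    H=cv2.getPerspectiveTransform(np.float32([proj(c,w) for w in W]),np.float32([[0,0],[s,0],[s,s],[0,s]]))
    im=cv2.warpPerspective(c["color"],H,(s,s),flags=cv2.INTER_CUBIC)
    return cv2.normalize(im,None,0,255,cv2.NORM_MINMAX).astype(np.uint8)
E
python3 - <<'E'
from h import *
t=avg("top");s=avg("scene")
print("cell",ray(t,369.75,213.8,.045),ray(s,306.05,279.35,.045))
print("ring",ray(t,238.75,173.7,.12),ray(s,267.4,177,.12))
x,y=ray(t,238.75,173.7,.12)[:2]
cv2.imwrite("pics/d1.png",np.hstack([rect(t,x,y,.096,.055,400),rect(s,x,y,.096,.055,400)]))
np.savez("a0.npz",t=t["color"],s=s["color"])
E
```

```text
cell [ 0.45395427 -0.19501182  0.045     ] [ 0.45520561 -0.19316723  0.045     ]
ring [0.54031388 0.16539706 0.12      ] [0.54189898 0.16807317 0.12      ]
```

View pics/d1.png

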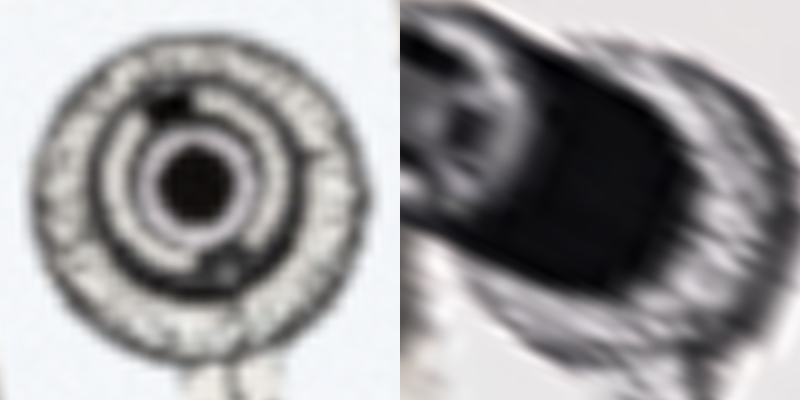

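The metric top view shows the dial centred near (200,198) and the index line at (233,375). The slots are at (170,105) and (222,262), so the slot line is about 8° counter-clockwise of the index, giving a reading near 8 or 188. I'll unwrap the dial to tell 0 from 180.

```bash
python3 - <<'E'
from h import *
t=env.read_camera("top");t["color"]=np.load("a0.npz")["t"]
x,y=.5403,.1654
im=rect(t,x,y,.096,.055,1100) # 10px/mm
g=cv2.cvtColor(im,cv2.COLOR_BGR2GRAY)
# dial outer circle, ring-top circle
b=(cv2.GaussianBlur(g,(0,0),4)<150).astype(np.uint8)
cs,_=cv2.findContours(b,cv2.RETR_EXTERNAL,cv2.CHAIN_APPROX_NONE)
c=max(cs,key=cv2.contourArea);print(cv2.minEnclosingCircle(c),cv2.fitEllipse(c))
p=cv2.warpPolar(g,(560,1440),(550,545),560,cv2.WARP_POLAR_LINEAR) # rows=.25deg, angle cw in img from right
p=np.roll(cv2.rotate(p,cv2.ROTATE_90_COUNTERCLOCKWISE),-0,1)[0:330]
a=p[:,:720];bb=p[:,720:]
cv2.imwrite("pics/p1.png",cv2.resize(np.vstack([a,bb]),(800,600)))
E
```

```text
((542.6820678710938, 523.9967041015625), 361.3094177246094) ((538.56591796875, 517.5576782226562), (643.072021484375, 668.0117797851562), 175.0799102783203)
```

View pics/p1.png

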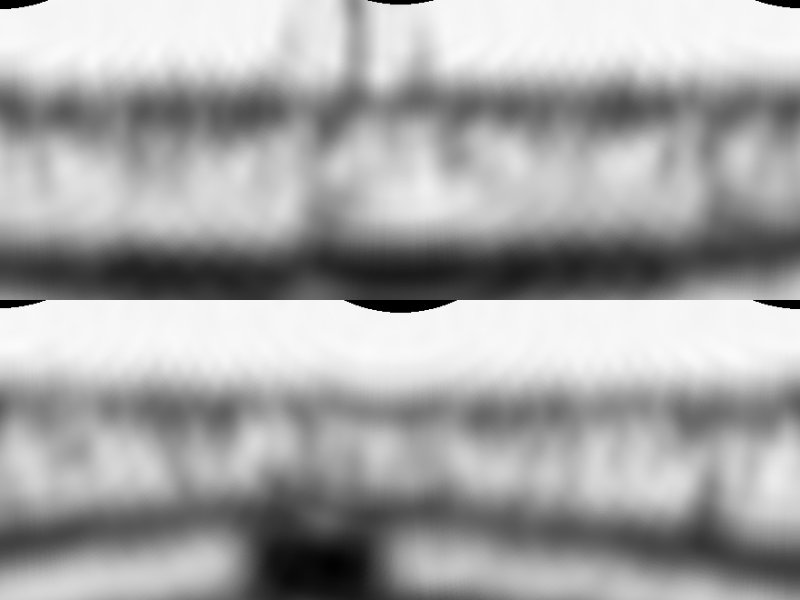

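The long marks lie at image angles 72, 161, 251 and 339°, and the index at 79°. I'll enlarge all four to find the diamond and the dots.

```bash
python3 - <<'E'
from h import *
t=env.read_camera("top");s=env.read_camera("scene");D=np.load("a0.npz");t["color"]=D["t"];s["color"]=D["s"]
C=np.array([.5403,.1654])
def patch(c,a,off=0):
    # a: image cw angle from right(-y); outward dir
    a=np.radians(a);o=np.array([-np.sin(a),-np.cos(a)]);r=np.array([-np.cos(a),np.sin(a)])  # cw tangent
    f=lambda rr,tt:np.r_[C+o*rr+r*tt,.096]
    P=[f(.048,-.013),f(.048,.013),f(.028,.013),f(.028,-.013)]
    H=cv2.getPerspectiveTransform(np.float32([proj(c,p) for p in P]),np.float32([[0,0],[260,0],[260,200],[0,200]]))
    im=cv2.warpPerspective(c["color"],H,(260,200),flags=cv2.INTER_LANCZOS4)
    return np.clip((im-40)*1.25,0,255).astype(np.uint8)
A=[patch(t,a) for a in(71,161,251,341)]+[patch(s,a) for a in(71,341)]
g=np.zeros((200,8,3),np.uint8)
cv2.imwrite("pics/q1.png",np.vstack([np.hstack([A[0],g,A[1],g,A[4]]),np.hstack([A[2],g,A[3],g,A[5]])]))
E
```

```text
(no output)
```

View pics/q1.png

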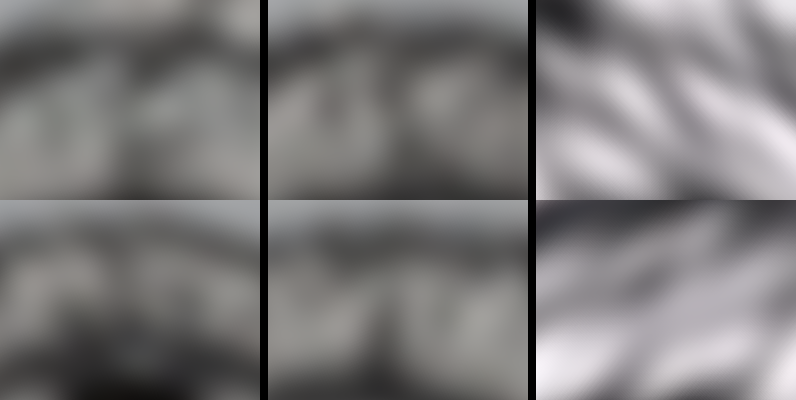

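The patches don't settle it. The front mark (first patch) looks like one long line that widens inward, so it may be the diamond. I'll check again after turning the ring. Now the grasp.

```bash
cat > go.py <<'E'
import sys
from h import *
from scipy.spatial.transform import Rotation as R
def go(x,y,z,yaw=None):
    o=env.get_obs();r=R.from_euler("xyz",o["tool_rot"],degrees=True)
    d=r.inv().apply(np.array([x,y,z])-o["tool_pos"]);n=np.linalg.norm(d)
    t=0 if yaw is None else -((yaw-o["tool_rot"][2]+180)%360-180)
    print("t %.2f pos"%o["time_s"],o["tool_pos"].round(4),"rot",o["tool_rot"].round(2),"d",d.round(4),"turn %.1f n %.1f"%(t,max(n/.0417,abs(t)/7.16)),"q7 %.0f"%o["qpos"][6])
if __name__=="__main__":go(*map(float,sys.argv[1:]))
E
echo '[-0.2, -0.14, 0, 0, 0.087, -0.2, -0.14, 0, 0, 0.087, -0.2, -0.14, 0, 0, 0.087, -0.2, -0.14, 0, 0, 0.087, -0.2, -0.14, 0, 0, 0.087, -0.385, -0.273, 0, 0, 0.087, -0.385, -0.273, 0, 0, 0.087, -0.385, -0.273, 0, 0, 0.087]' > m.json && python3 steer.py m.json
python3 go.py .4546 -.1941 .16 180;python3 go.py .4546 -.1941 .16 0
```

```text
time_s: 1.82
tool_pos: [0.4279, 0.3164, 0.24]
tool_rot: [179.9, 0.0, 157.4]
force: [0.0, -0.5, -0.5]
grip_width: 0.0871
grasp_force: 0.0
t 1.82 pos [0.4279 0.3164 0.24  ] rot [1.7994e+02 2.0000e-02 1.5745e+02] d [-0.2205 -0.4613  0.0796] turn -22.6 n 12.4 q7 29
t 1.82 pos [0.4279 0.3164 0.24  ] rot [1.7994e+02 2.0000e-02 1.5745e+02] d [-0.2205 -0.4613  0.0796] turn 157.4 n 22.0 q7 29
```

```bash
echo '[-0.11, -0.23, 0.04, 0, 0.087, -0.11, -0.23, 0.04, 0, 0.087, -0.11, -0.23, 0.04, 0, 0.087, -0.11, -0.23, 0.04, 0, 0.087, -0.11, -0.23, 0.04, 0, 0.087, -0.22, -0.461, 0.08, 0, 0.087, -0.22, -0.461, 0.08, 0, 0.087, -0.22, -0.461, 0.08, 0, 0.087]' > m.json && python3 steer.py m.json
echo '[-0.22, -0.23, 0.04, 0, 0.087]' > m.json && python3 steer.py m.json >/dev/null; python3 go.py .4546 -.1941 .12
```

```text
time_s: 2.48
tool_pos: [0.444, -0.0126, 0.1881]
tool_rot: [179.9, 0.1, 157.4]
force: [0.8, -0.4, 0.1]
grip_width: 0.0868
grasp_force: 0.0
t 2.57 pos [ 0.4573 -0.0514  0.1826] rot [ 1.7992e+02 -6.0000e-02  1.5741e+02] d [-0.0524 -0.1329  0.0624] turn 0.0 n 3.7 q7 69
```

```bash
echo '[-0.02, -0.05, 0.02, 0, 0.087, -0.04, -0.1, 0.04, 0, 0.087, -0.05, -0.13, 0.06, 0, 0.087, -0.05, -0.13, 0.06, 0, 0.087, -0.05, -0.13, 0.06, 0, 0.087, -0.05, -0.13, 0.06, 0, 0.087]' > m.json && python3 steer.py m.json; python3 go.py .4546 -.1941 .042
```

```text
time_s: 3.07
tool_pos: [0.4545, -0.1897, 0.1222]
tool_rot: [-180.0, -0.1, 157.2]
force: [-0.2, 1.7, 0.1]
grip_width: 0.0875
grasp_force: 0.0
t 3.07 pos [ 0.4545 -0.1897  0.1222] rot [-1.7996e+02 -7.0000e-02  1.5722e+02] d [-0.0019 -0.004   0.0802] turn 0.0 n 1.9 q7 90
```

```bash
echo '[-0.002, -0.004, 0.03, 0, 0.087, -0.002, -0.004, 0.06, 0, 0.087, -0.002, -0.004, 0.08, 0, 0.087, -0.002, -0.004, 0.08, 0, 0.087, -0.002, -0.004, 0.08, 0, 0.087]' > m.json && python3 steer.py m.json >/dev/null; python3 go.py .4546 -.1941 .042
echo '[0, 0, 0, 0, 0.03, 0, 0, 0, 0, 0.03, 0, 0, 0, 0, 0.03, 0, 0, 0, 0, 0.03, 0, 0, 0, 0, 0.03, 0, 0, 0, 0, 0.03, 0, 0, 0, 0, 0.03, 0, 0, 0, 0, 0.03]' > m.json && python3 steer.py m.json 30
```

```text
t 3.48 pos [ 0.4558 -0.1914  0.0428] rot [ 1.7999e+02 -8.0000e-02  1.5755e+02] d [ 0.0001 -0.0029  0.0008] turn 0.0 n 0.1 q7 96
time_s: 4.15
tool_pos: [0.4557, -0.1929, 0.0428]
tool_rot: [180.0, 0.0, 157.4]
force: [0.8, -0.9, -0.2]
grip_width: 0.0415
grasp_force: 0.0
```

```bash
echo '[0, 0, 0, 0, 0.03, 0, 0, 0, 0, 0.03, 0, 0, 0, 0, 0.03, 0, 0, -0.03, 0, 0.03, 0, 0, -0.06, 0, 0.03, 0, 0, -0.1, 0, 0.03, 0, 0, -0.14, 0, 0.03, 0, 0, -0.14, 0, 0.03]' > m.json && python3 steer.py m.json 30; python3 go.py .28 -.45 .38 ; python3 -c "
from h import *
c=env.read_camera('scene');print(proj(c,[.28,-.45,.36]))"
```

```text
time_s: 4.82
tool_pos: [0.4599, -0.1945, 0.19]
tool_rot: [179.8, 0.7, 157.4]
force: [1.8, -0.7, -1.8]
grip_width: 0.035
grasp_force: 30.0
t 4.82 pos [ 0.4599 -0.1945  0.19  ] rot [179.8    0.69 157.42] d [ 0.0657 -0.3043 -0.1919] turn 0.0 n 8.8 q7 88
[307.65171535 217.35789123]
```

The rows are not in the units I measure in: turns go in shares of 90 degrees. I convert before sending: 56 degrees / 90 = 0.6222.

```bash
echo '[0.008, -0.036, -0.022, 0.0778, 0.03, 0.016, -0.07, -0.044, 0.1556, 0.03, 0.024, -0.105, -0.066, 0.2333, 0.03, 0.032, -0.14, -0.09, 0.3111, 0.03, 0.04, -0.175, -0.11, 0.3889, 0.03, 0.047, -0.21, -0.135, 0.4667, 0.03, 0.055, -0.25, -0.16, 0.5444, 0.03, 0.064, -0.3, -0.19, 0.6222, 0.03]' > m.json && python3 steer.py m.json; python3 go.py .28 -.45 .38 67
```

```text
time_s: 5.53
tool_pos: [0.293, -0.4259, 0.3585]
tool_rot: [180.0, -0.1, 101.1]
force: [0.5, -1.6, -1.5]
grip_width: 0.0348
grasp_force: 30.0
t 5.53 pos [ 0.293  -0.4259  0.3585] rot [ 1.7997e+02 -1.0000e-01  1.0114e+02] d [-0.0211 -0.0174 -0.0216] turn 34.1 n 4.8 q7 63
```

Converted, 34 degrees / 90 = 0.3778.

```bash
echo '[-0.01, -0.01, -0.01, 0.0778, 0.03, -0.01, -0.01, -0.02, 0.1556, 0.03, -0.01, -0.01, -0.02, 0.2333, 0.03, -0.01, -0.01, -0.02, 0.3111, 0.03, -0.01, -0.01, -0.02, 0.3778, 0.03, -0.01, -0.01, -0.02, 0.3778, 0.03, -0.01, -0.01, -0.02, 0.3778, 0.03]' > m.json && python3 steer.py m.json; python3 - <<'E'
from h import *
s=avg("scene",6);o=env.get_obs();print(o["tool_pos"],o["tool_rot"])
p=proj(s,o["tool_pos"]-[0,0,.02]);print(p)
u,v=map(int,p);cv2.imwrite("pics/c1.png",crop(s,u,v,40,600))
E
```

```text
time_s: 6.12
tool_pos: [0.2865, -0.4368, 0.3773]
tool_rot: [-179.9, -0.0, 67.6]
force: [0.2, 0.5, -1.9]
grip_width: 0.0348
grasp_force: 30.0
[ 0.28661344 -0.43709762  0.37842099] [-1.79990332e+02 -1.45162634e-02  6.74960767e+01]
[306.81267314 213.03948084][ WARN:0@7.542] global loadsave.cpp:1063 imwrite_ Unsupported depth image for selected encoder is fallbacked to CV_8U.
```

View pics/c1.png

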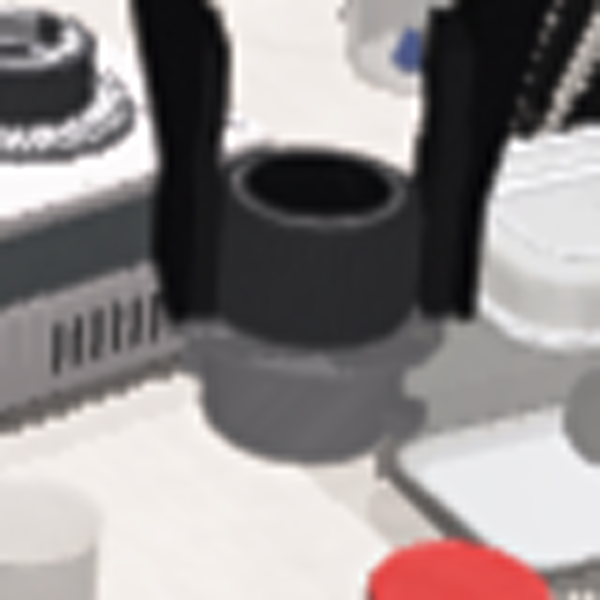

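The picture shows the cell between the fingers, with one lug clear on the right side of the barrel at crop (408,412). Its left twin is hidden behind, so the right lug points somewhat towards the camera. I'll convert that pixel to an azimuth by casting a ray onto the lug's height plane.

```bash
python3 - <<'E'
from h import *
s=env.read_camera("scene");o=env.get_obs();P=o["tool_pos"];zb=P[2]-.0428
f=lambda x,y:((x+.5)/7.5-.5+266,(y+.5)/7.5-.5+173)
def cr(p):
    q=proj(s,p);return ((q[0]+.5-266)*7.5-.5).round(1),((q[1]+.5-173)*7.5-.5).round(1)
print("bottom c",cr([P[0],P[1],zb]),"flange c",cr([P[0],P[1],zb+.0215]),"head top c",cr([P[0],P[1],zb+.045]))
# observed head-top ellipse centre ~(318,187): correct the axis
w=ray(s,*f(318,187),zb+.045);print("axis err",w-[*P[:2],zb+.045])
for n,x,y,h in(("mid",410,412,.0065),("tip low",424,425,.004),("tip up",424,402,.009)):
    w=ray(s,*f(x,y),zb+h);d=w-P
    print(n,np.hypot(d[0],d[1]).round(4),np.degrees(np.arctan2(d[1],d[0])).round(1))
for a in range(-90,-20,10):
    r=np.radians(a);print(a,[cr([P[0]+.022*np.cos(r)-k*np.sin(r),P[1]+.022*np.sin(r)+k*np.cos(r),zb+.0065]) for k in(-.004,0,.004)])
E
```

```text
bottom c (np.float64(300.6), np.float64(419.3)) flange c (np.float64(309.0), np.float64(310.0)) head top c (np.float64(318.5), np.float64(186.7))
axis err [-1.43986336e-04 -7.46180296e-05  0.00000000e+00]
mid 0.0193 -50.3
tip low 0.0217 -47.4
tip up 0.0216 -50.0
-90 [(np.float64(350.0), np.float64(450.6)), (np.float64(370.4), np.float64(445.9)), (np.float64(390.7), np.float64(441.1))]
-80 [(np.float64(370.9), np.float64(447.0)), (np.float64(388.8), np.float64(440.4)), (np.float64(406.4), np.float64(433.9))]
-70 [(np.float64(389.7), np.float64(441.5)), (np.float64(404.3), np.float64(433.3)), (np.float64(418.8), np.float64(425.2))]
-60 [(np.float64(405.6), np.float64(434.4)), (np.float64(416.6), np.float64(424.9)), (np.float64(427.5), np.float64(415.5))]
-50 [(np.float64(418.2), np.float64(425.8)), (np.float64(425.3), np.float64(415.3)), (np.float64(432.4), np.float64(404.9))]
-40 [(np.float64(427.1), np.float64(416.1)), (np.float64(430.2), np.float64(405.0)), (np.float64(433.2), np.float64(393.9))]
-30 [(np.float64(432.2), np.float64(405.6)), (np.float64(431.1), np.float64(394.2)), (np.float64(430.1), np.float64(382.9))]
```

The geometry is consistent: radii 19.3 and 21.7 mm against 19 and 22. The lug azimuth is −49° at yaw 67.5, so it equals yaw − 116.5. The slots are at azimuth about 18.7°, so insertion yaw is about 135.2 over (0.5418, 0.1678).

Converted, -56 degrees / 90 = -0.6222.

```bash
echo '[0.04, 0.006, 0.01, -0.0778, 0.03, 0.08, 0.01, 0.02, -0.1556, 0.03, 0.12, 0.012, 0.03, -0.2333, 0.03, 0.16, 0.014, 0.04, -0.3111, 0.03, 0.2, 0.016, 0.05, -0.3889, 0.03, 0.24, 0.018, 0.06, -0.4667, 0.03, 0.28, 0.02, 0.07, -0.5444, 0.03, 0.32, 0.022, 0.08, -0.6222, 0.03]' > m.json && python3 steer.py m.json; python3 go.py .5418 .1678 .22 135.2
```

```text
time_s: 7.13
tool_pos: [0.4301, -0.1483, 0.2984]
tool_rot: [179.9, 0.0, 123.8]
force: [0.9, -0.3, -1.6]
grip_width: 0.0347
grasp_force: 30.0
t 7.13 pos [ 0.4301 -0.1483  0.2984] rot [1.7992e+02 1.0000e-02 1.2381e+02] d [0.2005 0.2686 0.0788] turn -11.4 n 8.3 q7 44
```

Converted, -11.4 degrees / 90 = -0.1267.

```bash
echo '[0.025, 0.033, 0.01, -0.0222, 0.03, 0.05, 0.067, 0.02, -0.0444, 0.03, 0.075, 0.1, 0.03, -0.0667, 0.03, 0.1, 0.134, 0.04, -0.0889, 0.03, 0.125, 0.167, 0.05, -0.1111, 0.03, 0.15, 0.2, 0.06, -0.1267, 0.03, 0.175, 0.235, 0.07, -0.1267, 0.03, 0.2, 0.2686, 0.079, -0.1267, 0.03]' > m.json && python3 steer.py m.json >/dev/null; echo '[0, 0, 0, 0, 0.03, 0, 0, 0, 0, 0.03, 0, 0, 0, 0, 0.03]' > m.json && python3 steer.py m.json; python3 go.py .5418 .1678 .175 135.2
```

```text
time_s: 8.05
tool_pos: [0.54, 0.1544, 0.2215]
tool_rot: [-179.9, 0.0, 134.9]
force: [0.9, -0.6, -1.1]
grip_width: 0.0347
grasp_force: 30.0
t 8.05 pos [0.54   0.1544 0.2215] rot [-1.7992e+02  3.0000e-02  1.3487e+02] d [0.0082 0.0108 0.0465] turn -0.3 n 1.2 q7 29
```

```bash
echo '[0.008, 0.011, 0.02, 0, 0.03, 0.008, 0.011, 0.043, 0, 0.03, 0.008, 0.011, 0.043, 0, 0.03, 0.008, 0.011, 0.043, 0, 0.03, 0.008, 0.011, 0.043, 0, 0.03]' > m.json && python3 steer.py m.json; python3 go.py .5418 .1678 .165 135.2; python3 - <<'E'
from h import *
s=env.read_camera("scene");t=env.read_camera("top");o=env.get_obs();p=o["tool_pos"]
cv2.imwrite("pics/e1.png",np.hstack([crop(t,*map(int,proj(t,[.54,.166,.12])),30,400),crop(s,*map(int,proj(s,[.54,.166,.13])),30,400)]))
E
```

```text
time_s: 8.47
tool_pos: [0.543, 0.1669, 0.1805]
tool_rot: [179.9, 0.1, 134.7]
force: [-0.3, -0.5, -1.1]
grip_width: 0.0349
grasp_force: 30.0
t 8.47 pos [0.543  0.1669 0.1805] rot [1.7991e+02 6.0000e-02 1.3471e+02] d [ 0.0015 -0.0002  0.0155] turn -0.5 n 0.4 q7 28
```

```bash
echo '[0.001, 0, 0.008, 0, 0.03, 0.001, 0, 0.016, 0, 0.03, 0.001, 0, 0.018, 0, 0.03, 0.001, 0, 0.02, 0, 0.03, 0.001, 0, 0.021, 0, 0.03, 0.001, 0, 0.021, 0, 0.03]' > m.json && python3 steer.py m.json ; python3 go.py .5418 .1678 .155 135.2
```

```text
time_s: 9.07
tool_pos: [0.5418, 0.1684, 0.1582]
tool_rot: [-180.0, 0.0, 134.8]
force: [-0.2, -2.8, 2.6]
grip_width: 0.0346
grasp_force: 30.0
t 9.07 pos [0.5418 0.1684 0.1582] rot [-1.7999e+02  4.0000e-02  1.3481e+02] d [-0.0005 -0.0004  0.0032] turn -0.4 n 0.1 q7 28
```

```bash
echo '[0, 0, 0.001, 0, 0.03, 0, 0, 0.002, 0, 0.03, 0, 0, 0.002, 0, 0.03, 0, 0, 0.002, 0, 0.03]' > m.json && python3 steer.py m.json |grep -E "pos|force|rot"; echo '[0, 0, 0.001, 0, 0.03, 0, 0, 0.002, 0, 0.03, 0, 0, 0.002, 0, 0.03, 0, 0, 0.002, 0, 0.03]' > m.json && python3 steer.py m.json |grep -E "pos|force|rot"
```

```text
tool_pos: [0.5422, 0.1683, 0.1575]
tool_rot: [180.0, 0.1, 134.8]
force: [-0.9, -3.4, 7.5]
grasp_force: 30.0
tool_pos: [0.5425, 0.1681, 0.1567]
tool_rot: [179.9, 0.1, 134.8]
force: [-2.0, -5.0, 14.0]
grasp_force: 30.1
```

Blocked with the underside about 5 mm down, so the lugs are resting on the rim. I'll ease off and search by turning.

Converted, 6 degrees / 90 = 0.0667.

```bash
echo '[0, 0, -0.002, 0, 0.03, 0, 0, -0.002, 0.0333, 0.03, 0, 0, -0.002, 0.0667, 0.03]' > m.json && python3 steer.py m.json |grep -E "pos|force|rot"; echo '[0, 0, 0, 0.0222, 0.03, 0, 0, 0, 0.0444, 0.03, 0, 0, 0, 0.0667, 0.03]' > m.json && python3 steer.py m.json |grep -E "pos|force|rot"; echo '[0, 0, 0, -0.0667, 0.03, 0, 0, 0, -0.1333, 0.03, 0, 0, 0, -0.1667, 0.03, 0, 0, 0, -0.2, 0.03]' > m.json && python3 steer.py m.json|grep -E "pos|force|rot"; echo '[0, 0, 0, -0.0222, 0.03, 0, 0, 0, -0.0444, 0.03, 0, 0, 0, -0.0667, 0.03]' > m.json && python3 steer.py m.json|grep -E "pos|force|rot"
```

```text
tool_pos: [0.5423, 0.168, 0.1576]
tool_rot: [180.0, 0.1, 128.7]
force: [-0.0, -3.4, 8.3]
grasp_force: 30.0
tool_pos: [0.542, 0.1684, 0.1582]
tool_rot: [179.9, 0.0, 122.7]
force: [-3.9, -3.9, 12.1]
grasp_force: 30.0
tool_pos: [0.5419, 0.1686, 0.1562]
tool_rot: [180.0, 0.1, 141.0]
force: [0.9, -1.3, -1.1]
grasp_force: 30.0
tool_pos: [0.5418, 0.1687, 0.1556]
tool_rot: [180.0, 0.0, 146.9]
force: [2.0, -1.5, -1.6]
grasp_force: 30.0
```

At yaw 141–147 the force vanishes, so the lugs are over the slots. Descending.

Converted, 2 degrees / 90 = 0.0222.

```bash
echo '[0, 0, 0.002, 0.0222, 0.03, 0, 0, 0.003, 0.0222, 0.03, 0, 0, 0.004, 0.0222, 0.03, 0, 0, 0.004, 0.0222, 0.03]' > m.json && python3 steer.py m.json |grep -E "pos|force|rot"; echo '[0, 0, 0.002, 0, 0.03, 0, 0, 0.003, 0, 0.03, 0, 0, 0.004, 0, 0.03, 0, 0, 0.004, 0, 0.03]' > m.json && python3 steer.py m.json |grep -E "pos|force|rot"
```

```text
tool_pos: [0.5418, 0.1685, 0.1523]
tool_rot: [-180.0, 0.0, 144.8]
force: [-0.6, -3.6, 3.9]
grasp_force: 30.0
tool_pos: [0.5418, 0.1685, 0.1488]
tool_rot: [180.0, 0.0, 144.8]
force: [-0.4, -3.9, 7.1]
grasp_force: 30.0
```

```bash
echo '[0, 0, 0.002, 0, 0.03, 0, 0, 0.003, 0, 0.03, 0, 0, 0.004, 0, 0.03, 0, 0, 0.004, 0, 0.03]' > m.json && python3 steer.py m.json |grep -E "pos|force|rot"; echo '[0, 0, 0.0005, 0, 0.03, 0, 0, 0.001, 0, 0.03, 0, 0, 0.001, 0, 0.03]' > m.json && python3 steer.py m.json|grep -E "pos|force|rot"
```

```text
tool_pos: [0.5419, 0.1684, 0.1453]
tool_rot: [180.0, 0.0, 144.8]
force: [-1.7, -3.7, 9.3]
grasp_force: 30.0
tool_pos: [0.5419, 0.1684, 0.1445]
tool_rot: [180.0, 0.0, 144.8]
force: [-2.2, -4.0, 9.6]
grasp_force: 30.0
```

Converted, 30 degrees / 90 = 0.3333.

```bash
echo '[0, 0, 0, 0.0444, 0.03, 0, 0, 0, 0.0889, 0.03, 0, 0, 0, 0.1333, 0.03, 0, 0, 0, 0.1778, 0.03, 0, 0, 0, 0.2222, 0.03, 0, 0, 0, 0.2778, 0.03, 0, 0, 0, 0.3333, 0.03, 0, 0, 0, 0.3333, 0.03]' > m.json && python3 steer.py m.json |grep -E "pos|force|rot"; python3 -c "
from h import *
print(env.get_obs()['wrist_torque'])"
```

```text
tool_pos: [0.5418, 0.1683, 0.1442]
tool_rot: [180.0, 0.0, 114.6]
force: [-1.6, -4.7, 9.7]
grasp_force: 30.0
[-1.15083446  0.40304409  0.00880013]
```

Converted, 46 degrees / 90 = 0.5111.

```bash
echo '[0, 0, 0, 0.0667, 0.03, 0, 0, 0, 0.1333, 0.03, 0, 0, 0, 0.2, 0.03, 0, 0, 0, 0.2667, 0.03, 0, 0, 0, 0.3333, 0.03, 0, 0, 0, 0.4, 0.03, 0, 0, 0, 0.4667, 0.03, 0, 0, 0, 0.5111, 0.03]' > m.json && python3 steer.py m.json |grep -E "pos|force|rot"; python3 -c "
from h import *
print(env.get_obs()['wrist_torque'])"; echo '[0, 0, 0, 0.0222, 0.03, 0, 0, 0, 0.0444, 0.03, 0, 0, 0, 0.0667, 0.03, 0, 0, 0, 0.0667, 0.03]' > m.json && python3 steer.py m.json |grep -E "pos|force|rot"; python3 -c "
from h import *
print(env.get_obs()['wrist_torque'])"
```

```text
tool_pos: [0.5412, 0.1682, 0.1439]
tool_rot: [-180.0, 0.1, 68.6]
force: [-4.0, -5.1, 9.4]
grasp_force: 30.0
[-1.24049403  0.77413971  0.14693993]
tool_pos: [0.5411, 0.1683, 0.1439]
tool_rot: [-180.0, 0.1, 62.8]
force: [-4.2, -4.6, 9.4]
grasp_force: 30.0
[-1.24839378  0.87381619  0.06724515]
```

Converted, 4 degrees / 90 = 0.0444.

```bash
for i in 1; do echo '[0, 0, 0, 0.0222, 0.03, 0, 0, 0, 0.0444, 0.03, 0, 0, 0, 0.0444, 0.03]' > m.json && python3 steer.py m.json |grep -E "pos|force|rot"; python3 -c "
from h import *
print(env.get_obs()['wrist_torque'])"; done; echo '[0, 0, 0, 0.0222, 0.03, 0, 0, 0, 0.0444, 0.03, 0, 0, 0, 0.0444, 0.03]' > m.json && python3 steer.py m.json |grep -E "pos|force|rot"; python3 -c "
from h import *
print(env.get_obs()['wrist_torque'])"
```

```text
tool_pos: [0.5411, 0.1682, 0.1439]
tool_rot: [-180.0, 0.1, 58.8]
force: [-4.0, -4.1, 9.3]
grasp_force: 30.0
[-1.20976231  0.88390626  0.10304713]
tool_pos: [0.5411, 0.1683, 0.1439]
tool_rot: [-180.0, 0.1, 54.8]
force: [-3.0, -4.9, 9.0]
grasp_force: 30.0
[-1.20858397  0.89981445  0.05515928]
```

Converted, 4 degrees / 90 = 0.0444.

```bash
echo '[0, 0, 0, 0.0222, 0.03, 0, 0, 0, 0.0444, 0.03, 0, 0, 0, 0.0444, 0.03]' > m.json && python3 steer.py m.json |grep -E "pos|force|rot"; python3 -c "
from h import *
print(env.get_obs()['wrist_torque'])"; echo '[0, 0, 0, 0.0111, 0.03, 0, 0, 0, 0.0333, 0.03, 0, 0, 0, 0.0333, 0.03]' > m.json && python3 steer.py m.json |grep -E "pos|force|rot"; python3 -c "
from h import *
print(env.get_obs()['wrist_torque'])"
```

```text
tool_pos: [0.541, 0.1683, 0.1438]
tool_rot: [-180.0, 0.1, 50.8]
force: [-3.5, -4.3, 8.7]
grasp_force: 30.0
[-1.25199907  0.90388089  0.07240606]
tool_pos: [0.541, 0.1683, 0.1438]
tool_rot: [-180.0, 0.1, 47.8]
force: [-3.7, -5.8, 9.7]
grasp_force: 30.0
[-1.27788186  0.9447427   0.20013024]
```

Converted, 2 degrees / 90 = 0.0222.

```bash
echo '[0, 0, 0, 0.0111, 0.03, 0, 0, 0, 0.0222, 0.03, 0, 0, 0, 0.0222, 0.03]' > m.json && python3 steer.py m.json |grep -E "rot"; python3 -c "
from h import *
print(env.get_obs()['wrist_torque'])"; echo '[0, 0, 0, 0.0111, 0.03, 0, 0, 0, 0.0333, 0.03, 0, 0, 0, 0.0333, 0.03]' > m.json && python3 steer.py m.json |grep -E "pos|force|rot"; python3 -c "
from h import *
print(env.get_obs()['wrist_torque'])"
```

```text
tool_rot: [-180.0, 0.1, 45.9]
[-1.21759249  0.90434419  0.30173989]
tool_pos: [0.541, 0.1684, 0.1438]
tool_rot: [-180.0, 0.1, 42.8]
force: [-3.6, -5.0, 9.9]
grasp_force: 30.0
[-1.25517127  0.89592055  0.23931178]
```

Torque around 0.3 N m means the stop is reached. I'll let it rise while holding.

Converted, -1 degrees / 90 = -0.0111.

```bash
echo '[0, 0, -0.002, -0.0111, 0.03, 0, 0, -0.004, -0.0111, 0.03, 0, 0, -0.005, -0.0111, 0.03, 0, 0, -0.005, -0.0111, 0.03]' > m.json && python3 steer.py m.json |grep -E "pos|force|rot"; echo '[0, 0, -0.001, 0, 0.03, 0, 0, -0.002, 0, 0.03, 0, 0, -0.002, 0, 0.03]' > m.json && python3 steer.py m.json |grep -E "pos|force|rot";  python3 -c "
from h import *
print(env.get_obs()['wrist_torque'])"
```

```text
tool_pos: [0.5411, 0.1685, 0.1478]
tool_rot: [-180.0, 0.1, 43.8]
force: [-1.8, -5.8, 4.8]
grasp_force: 30.0
tool_pos: [0.5411, 0.1685, 0.1495]
tool_rot: [180.0, 0.1, 43.8]
force: [-1.9, -4.5, 0.5]
grasp_force: 30.0
[-1.41761686  0.35085556  0.04359617]
```

```bash
echo '[0, 0, -0.001, 0, 0.03, 0, 0, -0.001, 0, 0.03, 0, 0, -0.001, 0, 0.03]' > m.json && python3 steer.py m.json |grep -E "pos|force|rot"; echo '[0, 0, 0.001, 0, 0.087, 0, 0, 0.001, 0, 0.087, 0, 0, 0.001, 0, 0.087, 0, 0, 0.001, 0, 0.087, 0, 0, 0.001, 0, 0.087, 0, 0, 0.001, 0, 0.087, 0, 0, 0.001, 0, 0.087, 0, 0, 0.001, 0, 0.087]' > m.json && python3 steer.py m.json
```

```text
tool_pos: [0.541, 0.1684, 0.1499]
tool_rot: [180.0, 0.1, 43.8]
force: [0.1, -5.4, -4.3]
grasp_force: 30.0
time_s: 16.73
tool_pos: [0.5415, 0.1692, 0.15]
tool_rot: [-180.0, -0.0, 43.8]
force: [-0.7, -0.2, 0.7]
grip_width: 0.08
grasp_force: 0.0
```

Locked: the pull was resisted at 13 mm depth. Next I'll go down round the ring with the fingers pre-turned 30° clockwise, grip it and turn it 32° counter-clockwise.

The rows are not in the units I measure in: turns go in shares of 90 degrees. I convert before sending: 30 degrees / 90 = 0.3333.

```bash
echo '[0, 0, 0, 0.0667, 0.087, 0, 0, 0, 0.1333, 0.087, 0, 0, 0, 0.2, 0.087, 0, 0, 0, 0.2667, 0.087, 0, 0, 0, 0.3333, 0.087, 0, 0, 0, 0.3333, 0.087]' > m.json && python3 steer.py m.json |grep -E "pos|rot|wid"; echo '[0, 0, 0.01, 0, 0.087, 0, 0, 0.02, 0, 0.087, 0, 0, 0.03, 0, 0.087, 0, 0, 0.033, 0, 0.087, 0, 0, 0.033, 0, 0.087, 0, 0, 0.033, 0, 0.087]' > m.json && python3 steer.py m.json; python3 go.py .5415 .168 .117
```

```text
tool_pos: [0.5415, 0.169, 0.1499]
tool_rot: [-180.0, -0.0, 13.7]
grip_width: 0.0872
time_s: 17.73
tool_pos: [0.5413, 0.1689, 0.1164]
tool_rot: [180.0, 0.0, 13.9]
force: [0.7, -0.0, 0.0]
grip_width: 0.0872
grasp_force: 0.0
t 17.73 pos [0.5413 0.1689 0.1164] rot [1.7998e+02 5.0000e-02 1.3860e+01] d [ 0.      0.0009 -0.0006] turn 0.0 n 0.0 q7 -89
```

Converted, -32 degrees / 90 = -0.3556.

```bash
echo '[0, 0.001, 0, 0, 0.05, 0, 0.001, 0, 0, 0.05, 0, 0.001, 0, 0, 0.05, 0, 0.001, 0, 0, 0.05, 0, 0.001, 0, 0, 0.05, 0, 0.001, 0, 0, 0.05, 0, 0.001, 0, 0, 0.05, 0, 0.001, 0, 0, 0.05]' > m.json && python3 steer.py m.json 45; echo '[0, 0, 0, -0.0444, 0.05, 0, 0, 0, -0.1, 0.05, 0, 0, 0, -0.1556, 0.05, 0, 0, 0, -0.2111, 0.05, 0, 0, 0, -0.2667, 0.05, 0, 0, 0, -0.3222, 0.05, 0, 0, 0, -0.3556, 0.05, 0, 0, 0, -0.3556, 0.05]' > m.json && python3 steer.py m.json; python3 -c "
from h import *
print(env.get_obs()['wrist_torque'])"
```

```text
time_s: 18.4
tool_pos: [0.5421, 0.1673, 0.1172]
tool_rot: [180.0, -0.0, 13.8]
force: [0.8, -2.5, 2.0]
grip_width: 0.0586
grasp_force: 45.0
time_s: 19.07
tool_pos: [0.5419, 0.1676, 0.1171]
tool_rot: [180.0, -0.0, 45.9]
force: [0.4, -2.7, 1.8]
grip_width: 0.0587
grasp_force: 45.0
[-0.58171304  0.08966719  0.28528382]
```

```bash
echo '[0, 0, 0, 0, 0.087, 0, 0, 0, 0, 0.087, 0, 0, 0, 0, 0.087, 0, 0, 0, 0, 0.087, 0, 0, -0.03, 0, 0.087, 0, 0, -0.065, 0, 0.087, 0, 0, -0.1, 0, 0.087, 0, 0, -0.13, 0, 0.087]' > m.json && python3 steer.py m.json|grep -E "pos|wid"; echo '[-0.03, 0.02, -0.01, 0, 0.087, -0.065, 0.04, -0.01, 0, 0.087, -0.1, 0.06, -0.01, 0, 0.087, -0.13, 0.08, -0.01, 0, 0.087, -0.16, 0.1, -0.01, 0, 0.087, -0.18, 0.1, -0.01, 0, 0.087, -0.18, 0.1, -0.01, 0, 0.087]' > m.json && python3 steer.py m.json; cat > dial.py <<'E'
from h import *
import sys
t=avg("top",8);np.save(sys.argv[1],t["color"])
C=(.5403,.1654)
im=rect(t,*C,.096,.055,1100);g=cv2.cvtColor(im,cv2.COLOR_BGR2GRAY)
from scipy.signal import find_peaks
p=cv2.warpPolar(g,(560,1440),(550,545),560,cv2.WARP_POLAR_LINEAR).astype(float)
for n,a,b in(("r32-36",320,360),("r34-38",340,380),("r48-54",480,540)):
    q=p[:,a:b].mean(1);q=np.convolve(np.r_[q[-6:],q,q[:6]],np.ones(13)/13,"valid")
    k,m=find_peaks(-q,prominence=6);o=np.argsort(-m["prominences"])[:9]
    print(n,[(float(k[i]/4),round(m["prominences"][i])) for i in o])
cv2.imwrite("pics/"+sys.argv[1]+".png",im)
E
python3 dial.py b1; python3 - <<'E'
from h import *
t=env.read_camera("top")
t["color"]=np.load("a0.npz")["t"];im=rect(t,.5403,.1654,.096,.055,1100);g=cv2.cvtColor(im,cv2.COLOR_BGR2GRAY)
from scipy.signal import find_peaks
p=cv2.warpPolar(g,(560,1440),(550,545),560,cv2.WARP_POLAR_LINEAR).astype(float)
for n,a,b in(("r32-36",320,360),("r34-38",340,380),("r48-54",480,540)):
    q=p[:,a:b].mean(1);q=np.convolve(np.r_[q[-6:],q,q[:6]],np.ones(13)/13,"valid")
    k,m=find_peaks(-q,prominence=6);o=np.argsort(-m["prominences"])[:9]
    print("old",n,[(float(k[i]/4),round(m["prominences"][i])) for i in o])
E
```

```text
tool_pos: [0.5417, 0.1685, 0.249]
grip_width: 0.0863
time_s: 20.32
tool_pos: [0.4861, -0.0356, 0.2571]
tool_rot: [-179.9, -0.0, 45.4]
force: [0.9, 0.1, 0.7]
grip_width: 0.0871
grasp_force: 0.0
r32-36 [(221.75, 129), (142.5, 76), (43.25, 68), (260.25, 35), (310.5, 32), (63.5, 22), (20.25, 14), (342.5, 11), (102.0, 11)]
r34-38 [(222.0, 111), (133.75, 73), (42.5, 73), (191.5, 40), (310.75, 35), (80.25, 34), (21.0, 30), (341.0, 25), (99.5, 23)]
r48-54 [(80.0, 78), (94.75, 27), (65.25, 18), (39.25, 7), (141.25, 7)]
old r32-36 [(243.0, 139), (339.25, 70), (72.5, 67), (162.0, 42), (30.0, 17), (181.75, 15), (278.0, 10), (59.0, 10), (130.5, 10)]
old r34-38 [(243.25, 114), (339.75, 63), (71.5, 52), (161.0, 50), (31.0, 36), (130.5, 23), (221.25, 17), (9.5, 17), (278.5, 16)]
old r48-54 [(80.0, 76), (94.5, 28), (65.0, 17), (141.0, 7)]
```

The long marks are now at 42.2° (mean of opposite marks, centre error removed) and the index at 79.0°. The reading is therefore about 36.8, or 216.8. I'll view old and new dials, both turned so that the candidate zero mark points down, to decide between 0 and 180.

```bash
python3 - <<'E'
from h import *
t=env.read_camera("top")
out=[];cx,cy=550-9.5,550-3.5
for arr,a in((np.load("b1.npy"),42.2),(np.load("a0.npz")["t"],70.5)):
    t["color"]=arr;im=rect(t,.5403,.1654,.096,.055,1100).astype(np.float32)
    M=cv2.getRotationMatrix2D((cx,cy),-(90-a),1);M[:,2]+=[550-cx,550-cy]
    out.append(cv2.warpAffine(im,M,(1100,1100)))
m=(out[0]+out[1])/2
f=lambda i:cv2.resize(np.clip((i[90:1010,90:1010]-60)*1.3,0,255).astype(np.uint8),(400,400),interpolation=cv2.INTER_AREA)
cv2.imwrite("pics/r1.png",np.hstack([f(out[0]),f(out[1])]))
E
```

```text
(no output)
```

View pics/r1.png

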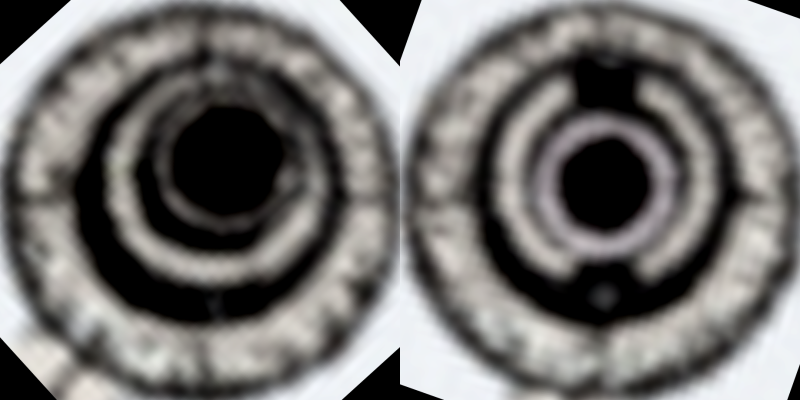

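Both views show long marks at bottom, left, top and right. There is a dark blob just above the left mark, at left-view (60,178), and a plain bottom line. I'll put numbers on the darkness beside each mark.

```bash
cat > tab.py <<'E'
from h import *
import sys
t=env.read_camera("top")
# per mark: rows radius 42..32 step 2, cols tangential -6..6 mm (+ = clockwise)
cx,cy=540.5,546.5
def tabs(arr,a0):
    t["color"]=arr;g=cv2.cvtColor(rect(t,.5403,.1654,.096,.055,1100),cv2.COLOR_BGR2GRAY);g=cv2.GaussianBlur(g,(0,0),4)
    T=[]
    for k in range(4):
        a=np.radians(a0+90*k);o=np.array([np.cos(a),np.sin(a)]);r=np.array([-np.sin(a),np.cos(a)])
        T.append([[int(g[tuple((np.array([cx,cy])+o*R*10+r*s*10).round().astype(int)[::-1])]) for s in range(-8,9)] for R in(40,38,36,34,32)])
    return np.array(T)
L=[tabs(np.load(f) if f.endswith("npy") else np.load(f)["t"],float(a)) for f,a in zip(sys.argv[1::2],sys.argv[2::2])]
for k in range(4):
    print("mark",k)
    for rows in zip(*[x[k] for x in L]):print(" | ".join(" ".join("%3d"%v for v in r) for r in rows))
E
python3 tab.py b1.npy 42.2 a0.npz 70.5
```

```text
mark 0
180 181 178 176 162 141 124 125 140 158 171 173 160 146 143 158 176 | 167 180 186 188 183 172 162 150 138 137 149 160 174 181 189 195 194
209 209 211 207 194 170 150 139 145 166 186 195 192 184 180 188 208 | 189 194 198 199 193 183 175 171 173 183 197 205 205 202 204 208 208
215 213 211 209 204 189 169 153 152 164 179 191 195 196 200 209 222 | 193 196 202 205 204 193 182 172 170 176 186 190 189 190 195 200 204
210 210 212 211 203 190 173 156 150 156 165 172 181 189 197 206 211 | 201 202 208 215 210 192 173 156 149 149 153 158 167 179 192 204 212
206 205 202 200 197 189 176 165 160 159 164 171 176 183 193 198 198 | 205 205 209 209 199 180 155 136 126 126 137 152 167 181 192 205 213
mark 1
119 121 125 135 141 141 132 117 110 121 144 165 183 190 186 182 180 | 152 155 159 165 165 156 140 127 126 134 146 154 163 168 166 161 153
156 158 163 168 175 172 158 143 136 146 168 194 208 208 206 207 209 | 175 164 169 178 178 164 145 136 144 162 183 196 204 202 190 176 166
183 188 191 195 195 184 165 143 131 139 159 182 190 188 179 177 186 | 178 169 177 188 190 181 168 156 156 165 179 191 19
[... 987 characters left out ...]
 77
mark 3
167 164 167 172 171 166 158 148 146 158 179 195 205 207 205 201 200 | 179 177 173 170 171 174 177 174 171 176 188 195 196 189 181 182 183
196 190 187 188 190 185 173 160 155 165 185 203 213 215 213 209 205 | 198 204 208 208 206 198 183 168 163 172 190 201 200 191 191 204 216
193 186 182 185 190 185 168 152 150 160 172 188 198 200 199 201 204 | 215 218 219 217 209 192 167 143 138 154 177 191 193 194 204 218 230
155 144 145 152 147 137 121 107 104 115 133 145 155 162 168 175 183 | 201 200 195 189 176 149 125 110 115 135 161 175 186 196 205 212 219
 90  88  87  88  86  79  69  66  72  80  86  95 103 107 113 125 143 | 144 137 132 124 113  98  82  77  84 100 121 139 155 171 181 191 196
```

Mark 1 has dark dots out to +6 mm (three dots, 270), mark 0 has shorter dots (two, 180), and mark 3 shows almost none. So the front mark is 180 and the scale reads about 217. It needs +183°, which I'll do in one grip from yaw about 0 to 183 and then re-measure.

Converted, 46 degrees / 90 = 0.5111.

```bash
echo '[0.03, -0.02, 0, 0.0778, 0.087, 0.06, -0.04, 0, 0.1556, 0.087, 0.1, -0.06, 0, 0.2333, 0.087, 0.13, -0.08, 0, 0.3111, 0.087, 0.16, -0.1, 0, 0.3889, 0.087, 0.18, -0.1, 0, 0.4667, 0.087, 0.18, -0.1, 0, 0.5111, 0.087, 0.18, -0.1, 0, 0.5111, 0.087]' > m.json && python3 steer.py m.json|grep -E "pos|rot"; python3 go.py .5419 .1676 .121 0
```

```text
tool_pos: [0.5418, 0.1697, 0.2562]
tool_rot: [179.9, 0.0, -0.1]
t 21.53 pos [0.5418 0.1697 0.2562] rot [ 1.7991e+02  4.0000e-02 -1.0000e-01] d [0.0002 0.0019 0.1352] turn -0.1 n 3.2 q7 -107
```

```bash
echo '[0, 0, 0, 0, 0.087, 0, 0, 0, 0, 0.087]' > m.json && python3 steer.py m.json >/dev/null; python3 go.py .5419 .1676 .121 0
```

```text
t 21.70 pos [0.5416 0.1672 0.2569] rot [ 1.7999e+02  1.0000e-02 -1.3000e-01] d [ 0.0003 -0.0005  0.1359] turn -0.1 n 3.3 q7 -106
```

Converted, -45 degrees / 90 = -0.5.

```bash
echo '[0, 0, 0.03, 0, 0.087, 0, 0, 0.065, 0, 0.087, 0, 0, 0.1, 0, 0.087, 0, 0, 0.12, 0, 0.087, 0, 0, 0.136, 0, 0.087, 0, 0, 0.136, 0, 0.087, 0, 0, 0.136, 0, 0.087]' > m.json && python3 steer.py m.json|grep -E "pos|rot|force"; echo '[0, 0, 0, 0, 0.05, 0, 0, 0, 0, 0.05, 0, 0, 0, 0, 0.05, 0, 0, 0, 0, 0.05, 0, 0, 0, 0, 0.05, 0, 0, 0, 0, 0.05, 0, 0, 0, 0, 0.05, 0, 0, 0, 0, 0.05]' > m.json && python3 steer.py m.json 45;  echo '[0, 0, 0, -0.0556, 0.05, 0, 0, 0, -0.1222, 0.05, 0, 0, 0, -0.1889, 0.05, 0, 0, 0, -0.2556, 0.05, 0, 0, 0, -0.3222, 0.05, 0, 0, 0, -0.3889, 0.05, 0, 0, 0, -0.4556, 0.05, 0, 0, 0, -0.5, 0.05]' > m.json && python3 steer.py m.json
```

```text
tool_pos: [0.5413, 0.1672, 0.1208]
tool_rot: [180.0, 0.1, -0.2]
force: [-0.2, 0.0, -0.3]
grasp_force: 0.0
time_s: 22.95
tool_pos: [0.5421, 0.1673, 0.1215]
tool_rot: [180.0, -0.0, -0.2]
force: [-1.2, -3.0, 5.6]
grip_width: 0.0579
grasp_force: 45.0
time_s: 23.62
tool_pos: [0.542, 0.1675, 0.1215]
tool_rot: [180.0, -0.0, 45.1]
force: [-1.6, -1.6, 5.7]
grip_width: 0.0577
grasp_force: 45.0
```

Converted, -46 degrees / 90 = -0.5111.

```bash
echo '[0, 0, 0, -0.0667, 0.05, 0, 0, 0, -0.1333, 0.05, 0, 0, 0, -0.2, 0.05, 0, 0, 0, -0.2667, 0.05, 0, 0, 0, -0.3333, 0.05, 0, 0, 0, -0.4, 0.05, 0, 0, 0, -0.4667, 0.05, 0, 0, 0, -0.5111, 0.05]' > m.json && python3 steer.py m.json|grep -E "pos|rot|force"; echo '[0, 0, 0, -0.0667, 0.05, 0, 0, 0, -0.1333, 0.05, 0, 0, 0, -0.2, 0.05, 0, 0, 0, -0.2667, 0.05, 0, 0, 0, -0.3333, 0.05, 0, 0, 0, -0.4, 0.05, 0, 0, 0, -0.4667, 0.05, 0, 0, 0, -0.5111, 0.05]' > m.json && python3 steer.py m.json|grep -E "pos|rot|force"; echo '[0, 0, 0, -0.0667, 0.05, 0, 0, 0, -0.1333, 0.05, 0, 0, 0, -0.2, 0.05, 0, 0, 0, -0.2667, 0.05, 0, 0, 0, -0.3333, 0.05, 0, 0, 0, -0.4, 0.05, 0, 0, 0, -0.4667, 0.05, 0, 0, 0, -0.5111, 0.05]' > m.json && python3 steer.py m.json|grep -E "pos|rot|force"
```

```text
tool_pos: [0.5417, 0.1677, 0.1215]
tool_rot: [-180.0, -0.0, 91.1]
force: [-2.9, -1.5, 5.6]
grasp_force: 45.0
tool_pos: [0.5414, 0.1676, 0.1215]
tool_rot: [-180.0, -0.0, 137.0]
force: [-3.3, -2.9, 5.7]
grasp_force: 45.0
tool_pos: [0.5412, 0.1673, 0.1215]
tool_rot: [-180.0, -0.1, -177.0]
force: [-3.3, -2.3, 7.7]
grasp_force: 45.0
```

```bash
echo '[0, 0, 0, 0, 0.087, 0, 0, 0, 0, 0.087, 0, 0, 0, 0, 0.087, 0, 0, 0, 0, 0.087, 0, 0, -0.03, 0, 0.087, 0, 0, -0.065, 0, 0.087, 0, 0, -0.1, 0, 0.087, 0, 0, -0.13, 0, 0.087]' > m.json && python3 steer.py m.json|grep -E "pos|wid"; echo '[0.01, -0.04, -0.01, 0, 0.087, 0.02, -0.08, -0.01, 0, 0.087, 0.03, -0.12, -0.01, 0, 0.087, 0.04, -0.16, -0.01, 0, 0.087, 0.05, -0.2, -0.01, 0, 0.087, 0.05, -0.2, -0.01, 0, 0.087, 0.05, -0.2, -0.01, 0, 0.087]' > m.json && python3 steer.py m.json|grep -E "time|pos"; python3 dial.py b2;  python3 tab.py b2.npy 39
```

```text
tool_pos: [0.5418, 0.1686, 0.253]
grip_width: 0.0865
time_s: 26.87
tool_pos: [0.5014, -0.0366, 0.2611]
r32-36 [(220.5, 124), (37.25, 105), (317.75, 40), (131.0, 37), (267.75, 27), (59.75, 22), (307.25, 17), (89.0, 16), (18.75, 16)]
r34-38 [(220.25, 121), (37.75, 83), (308.0, 46), (89.0, 37), (240.25, 37), (130.75, 36), (267.5, 31), (58.75, 30), (18.25, 29)]
r48-54 [(80.0, 77), (94.5, 31), (65.25, 18), (141.25, 7)]
mark 0
161 164 173 181 180 169 156 146 145 162 182 197 208 217 218 207 192
188 184 184 183 179 171 159 154 159 175 200 216 220 218 219 221 217
181 170 165 159 145 129 120 121 138 165 190 207 216 219 220 220 219
186 173 161 150 134 110  94 102 123 153 179 197 206 211 216 218 215
185 175 168 161 149 133 121 118 129 148 164 179 191 198 203 208 211
mark 1
129 136 150 165 174 179 175 168 160 155 151 155 163 166 164 166 171
176 180 187 201 211 213 202 186 173 171 181 191 197 199 195 192 198
196 196 202 211 217 214 201 188 180 182 188 191 189 183 181 186 196
198 197 201 206 208 203 189 174 165 166 170 170 171 173 176 182 191
202 197 193 195 194 184 170 159 156 157 159 166 172 177 184 189 192
mark 2
150 146 145 147 150 151 145 137 134 137 144 159 173 180 180 181 183
163 156 157 166 172 171 162 145 129 126 140 165 186 198 201 200 198
186 180 175 174 181 185 176 154 123 105 110 127 152 174 186 186 190
194 186 177 172 168 163 146 125 103  86  80  89 107 120 133 144 153
150 138 131 125 116 108  98  86  78  78  83  88  91  95  99  99 100
mark 3
171 160 150 146 151 161 163 162 161 165 171 176 176 172 168 165 165
189 174 163 164 171 176 170 157 150 151 158 167 171 166 158 157 166
181 167 162 163 163 158 147 134 127 135 150 158 156 150 147 150 163
144 134 128 128 127 122 111 105 107 114 120 118 111 101 102 117 139
132 129 123 120 119 117 112 107 105 104 101  96  86  77  79  88 103
```

With the ring turned half way round, the front mark shows the dark diamond at its inner end (94 against 150 before), so it is zero. The marks put the reading near 39.9. The phase of the 10° tick pattern gives a finer check.

```bash
python3 - <<'E'
from h import *
t=env.read_camera("top")
for nm,arr in(("a0",np.load("a0.npz")["t"]),("b1",np.load("b1.npy")),("b2",np.load("b2.npy"))):
    t["color"]=arr;g=cv2.cvtColor(rect(t,.5403,.1654,.096,.055,1100),cv2.COLOR_BGR2GRAY)
    p=255-cv2.warpPolar(g,(560,3600),(540.5,546.5),560,cv2.WARP_POLAR_LINEAR).astype(float)
    th=np.radians(np.arange(3600)/10)
    for a,b in((350,370),(370,390),(390,410)):
        q=p[:,a:b].mean(1);q-=cv2.GaussianBlur(np.tile(q,3)[:,None],(0,0),60)[3600:7200,0]
        s="%s r%d-%d "%(nm,a,b)
        for h in(4,36):
            F=(q*np.exp(-1j*h*th)).sum();s+=" h%d mark at %.2f mod %g amp %.1f"%(h,(-np.degrees(np.angle(F))/h)%(360/h),360/h,abs(F)/1800)
        print(s)
    q=p[:,485:535].mean(1);w=slice(700,880);x=np.arange(3600)/10
    c=q[w]-np.percentile(q[w],50);c[c<0]=0;k=np.argmax(c);m=slice(k-25,k+26);print("index",(x[w][m]*c[m]).sum()/c[m].sum())
E
```

```text
a0 r350-370  h4 mark at 73.74 mod 90 amp 0.9 h36 mark at 9.96 mod 10 amp 4.8
a0 r370-390  h4 mark at 73.61 mod 90 amp 0.4 h36 mark at 9.75 mod 10 amp 6.7
a0 r390-410  h4 mark at 43.69 mod 90 amp 0.5 h36 mark at 9.95 mod 10 amp 5.3
index 78.96844578978904
b1 r350-370  h4 mark at 46.38 mod 90 amp 0.8 h36 mark at 2.27 mod 10 amp 6.3
b1 r370-390  h4 mark at 32.56 mod 90 amp 0.4 h36 mark at 2.18 mod 10 amp 7.2
b1 r390-410  h4 mark at 29.90 mod 90 amp 0.6 h36 mark at 2.11 mod 10 amp 6.2
index 78.9397046679211
b2 r350-370  h4 mark at 39.51 mod 90 amp 1.2 h36 mark at 8.76 mod 10 amp 5.2
b2 r370-390  h4 mark at 36.08 mod 90 amp 0.6 h36 mark at 8.81 mod 10 amp 7.1
b2 r390-410  h4 mark at 33.69 mod 90 amp 0.5 h36 mark at 8.79 mod 10 amp 5.1
index 78.95120798003488
```

The tick phase puts the zero at 38.8° and the index at 78.95°, so the scale reads 40.15°. The cell is locked and the arm is clear.

```bash
python3 -c "
from cell import env
print(env.get_obs()['time_s'],env.sign_off())"
```

```text
the job is handed in; nothing more can be done
27.3667 None
```

The job is handed in at 27.4 s: the cell is locked in the mount (it resisted an upward pull about 13 mm down), the scale reads about 40.2° from the camera images, and the arm is clear of everything; the sign-off returned no verdict.

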